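# Knock a domed pellet out of the indexing carousel

### The job

One pressed pellet in the knock-out stand's carousel came out of the press domed. Turn the carousel by its crank pin until the domed pellet has clicked into place under the spring plunger, then take the mallet and, with a brisk blow of its head on the plunger, knock that pellet out into the tray below; leave the other two pellets in their sleeves and keep your fingers off the plunger. Finally stand the mallet upright on its face on its rubber pad.

Things in the scene. Friction and masses are not known exactly. Their poses are not given: they have to be found in the camera images.
- knockout: the knock-out stand, fixed to the bench: grey base plate 262 x 190 x 12 mm, aluminium column and bridge (bridge 36 mm wide, its top 138 mm above the bench) at its +x end. Origin: on the bench, on the carousel's turning axis; +x points from the axis to the plunger, which stands 64 mm away; z up
- carousel (a joint): angle of the carousel in rad, 0 at the start, positive anticlockwise seen from above, stops at -2.2 and 2.2. A spring roller clicks into a detent every 60 degrees (at -120, -60, 0, 60 and 120 degrees): within 10 degrees of one it pulls the carousel in; from 10 to 24 degrees it pushes away; it takes about 5 N at the crank pin to pass. Between, the carousel stays where it is left
- spindle (a point): on the carousel's turning axis, on top of the hub, 86 mm above the bench. Round it, 64 mm from the axis and 60 degrees apart, stand five open sleeves (inside 44 mm, outside 52 mm wide, rims 78 mm above the bench); at angle 0 an empty one is under the plunger and the pellets are at 60, -60 and 120 degrees from +x of the stand, in any order; the one at -120 degrees is empty
- crank_pin (a point): the point to grip on the carousel's black upright crank pin: round, 17 mm thick, 52 mm tall, from 74 to 126 mm above the bench; the point is 104 mm above the bench, 84 mm from the turning axis, at the front (-x of the stand) when the angle is 0. Round, so it can turn between the fingers while it is led along its arc
- plunger (a joint): how far the spring plunger in the bridge is pressed down in m, 0 up, stop at 0.020; its spring takes 3 N at the top to 6 N at the stop and brings it back up by itself
- plunger_head (a point): centre of the plunger's flat steel striking head, 33 mm wide, 175 mm above the bench when up. With the domed pellet beneath, the tip meets it after 4 mm; three sprung balls hold the pellet's rim until the plunger is 10 to 11 mm down (about 10 N more), so drive it down 13 to 18 mm, the head moving at 0.1 m/s or more (a slow push is no blow)
- plunger_tip (a point): centre of the plunger's lower end, 22 mm wide, 90 mm above the bench when up
- tray (a point): middle of the floor of the aluminium catch tray under the plunger, inside 86 x 98 mm, walls 20 mm tall; floor 17 mm above the bench
- pellet_domed: the domed pellet: round aluminium cup 41 mm wide at its rim, 35 mm below it, white face bulged 8 mm above the rim; 26 mm tall in all. It hangs in its sleeve, dome standing 8 mm above the sleeve. Origin: centre of its underside, 60 mm above the bench at the start; z up
- pellet_flat_1: a flat pellet: the same cup with a flat white face, 18 mm tall, face level with the sleeve's rim. Origin: centre of its underside
- pellet_flat_2: a flat pellet like pellet_flat_1
- mallet: soft-faced mallet, 0.36 kg (the load may be 0.25 to 0.5 kg), standing on one face on its pad: upright steel head with white plastic faces, 44 mm wide and 84 mm tall, and a level handle 160 mm long that leaves the head along -x. Origin: centre of the lower face; z up along the head
- mallet_grip (a point): the point to grip on the mallet's handle: 55 mm from the head's axis, 42 mm above the lower face; the handle there is 20 mm wide and 24 mm tall, its length along the mallet's x
- mallet_pad: black rubber pad 110 x 110 x 4 mm, fixed on the bench. Origin: centre of its underside

How it is judged (in metres and radians):
On the way, in this order (a step that is already met when the one before it is completed fails the run):
1. the domed pellet is clicked in under the plunger: its centre within 4 mm of the plunger's axis, carousel at rest (horizontal distance between pellet_domed and plunger_tip below 0.004 m and velocity of joint carousel between -0.05 and 0.05 rad/s), for 0.3 s.
2. the mallet strikes the plunger down: at least 4 mm down, moving faster than 0.06 m/s, with the mallet on it (value of joint plunger above 0.004 m and velocity of joint plunger above 0.06 m/s and contact force between mallet and plunger above 0.5 N).
3. the domed pellet lies in the tray (z of pellet_domed in the frame of tray below 0.03 m), for 0.2 s.
At the end, for the whole second after the job is handed in: The domed pellet lies still in the tray, the plunger is up again (within 2 mm), the two flat pellets hang in their sleeves, and the mallet stands still and upright (within 0.1 rad) on its face, its head's centre within 45 mm of the pad's centre (z of pellet_domed in the frame of tray below 0.03 m and x of pellet_domed in the frame of tray between -0.046 and 0.046 m and y of pellet_domed in the frame of tray between -0.052 and 0.052 m and linear speed of each of pellet_domed, mallet below 0.02 m/s and value of joint plunger below 0.002 m and horizontal distance between mallet and mallet_pad below 0.045 m and z of mallet in the frame of mallet_pad below 0.008 m and angle between mallet's own z axis and vertical below 0.1 rad); the robot touches nothing.
It fails at once if a flat pellet is knocked or lifted out of its sleeve (height (world z) of any of pellet_flat_1, pellet_flat_2 below 0.052 m or height (world z) of any of pellet_flat_1, pellet_flat_2 above 0.07 m).
It fails at once if the fingers press the plunger (contact force between the fingers and plunger above 2 N).
It also fails if it takes over 64 s, if anything falls off the work surface, if the arm or the gripper's body presses on something with over 40 N, if the wrist force passes 120 N, or if a joint passes its speed limit or range.

### The arm

A 6-joint arm with a two-finger parallel gripper is mounted at the origin on a cart in front of the work surface, level with it; the furniture and walls round the work are solid. World frame = base frame: x ahead of the robot, y to its left, z up, the work surface at z = 0. Lengths are in m, angles in degrees, forces in N, time in s.
With the tool pointing down it reaches from about 0.35 to 0.875 m from the base axis. Payload 4.2 kg.
Tool frame: the origin (TCP) lies midway between the tips of the shut fingers; the grasp point (between the pads) lies 19 mm behind it; z points along the fingers, y is the line along which they close (so a half turn about z gives the same grasp; the last joint's range is limited). The gripper opens to 87 mm and grips with 3 to 60 N. Pads are 19 mm wide; open, the fingers measure 117 mm over their backs; the gripper's body (75 mm by 190 mm) begins 51 mm behind the grasp point.
Start: joints at [82.769, 22.042, 0.453, 0, -68.411, -14.817], TCP at [0.235, 0.579, 0.223] pointing down, gripper open.
Joint ranges: [-179.83, 179.83], [-69.29, 118.12], [-61.27, 80.66], [-181.25, 117.63], [-171.15, -9.14], [-177.46, 177.46]. Speed limits (degrees/s): [159.86, 159.86, 180, 180, 180, 180].

### API

Orientations are given as a 3x3 rotation matrix whose columns are the frame's x, y, z axes.
In Python, from station import r, capture, sense gives the robot as it stands (r), with the cameras as plain functions and the readings as plain functions.
- The arm moves only by the tool creep_tool, called after "Request:" by a JSON object that holds its "op" and its "data", one argument or row to a line. Schema: {"type":"object","properties":{"segments":{"type":"array","items":{"type":"object","properties":{"jaw":{"type":"number"},"sx":{"type":"number"},"sy":{"type":"number"},"sz":{"type":"number"},"ax":{"type":"number"},"ay":{"type":"number"},"az":{"type":"number"}},"additionalProperties":false,"required":["jaw"]},"minItems":1,"maxItems":8},"only":{"type":"string"},"quiet":{"type":"boolean"},"lines":{"type":"string"}},"required":["segments"],"additionalProperties":false}. segments is a list of rows, 1 to 8 of them, each an object with the fields jaw (the opening from 0.0 (shut) to 1.0 (fully open)), sx, sy, sz (the shift in units of 50 mm), ax, ay, az (a rotation vector in degrees); a field left out counts as zero (the opening has to be given); each row is the pose to reach, as a shift and turn from the pose commanded when the call began, along the tool's axes at that moment; what a row does not reach only later rows make up. A row lasts 1/10 s, in which the tool goes at most 0.05 m and 8.59 degrees, less where a joint would pass 70% of its speed; a pose out of reach is approached as far as the arm can. The fingers move at their own pace and stop on an object; the grip force is fixed at half the most. Time passes only in rows, so rows that do not move let the fingers close. The tool returns the time, the measured TCP pose, the force, the opening and the grip force at its end. only (a regular expression) keeps the lines of the reply that match it, lines (a string "A,B") keeps lines A to B, and quiet returns only ok. Input that does not fit is refused with a message, and nothing moves.
- sense(): the state, without advancing time (a new reading comes with each control period).
- capture(name): name is "side" or "top" or "wrist"; returns a dict with "pixels" (384x512x3 uint8, red, green, blue), "z_map" (384x512 float32, m along the optical axis (not along the pixel's ray), 0 where there is no reading), "K" (3x3 intrinsics, pixels), "distortion" ([k1, k2, p1, p2, k3] as OpenCV has them; the pictures are not rectified), "world_from_camera" (4x4, takes a point from camera to world coordinates). Camera axes: x right, y up, looking along -z (the intrinsics and any distortion apply to the point x, -y, -z); pixel columns grow to the right and rows downward; lengths in m; the calibration is good to about 2 mm. A picture is of the moment at which its call begins.
- r.finish_job(): hands the job in; it is judged then, once.
The state is a dict: "time_s": time; "joints": joint angles; "joint_velocities": joint speeds; "effort": joint torques, N m; "tcp_pos": TCP position; "ee_rot": TCP orientation; "wrist_force": force on the tool from outside, world axes, zero at the start; "moment": the same for the moment, N m; "gripper_width": opening from 0.0 (shut) to 1.0 (fully open); "gripper_force": force on a finger pad.
Only numpy, scipy, OpenCV 4.12 (cv2) and the standard library are available. Lean on these libraries where they do the work, as an engineer would, in place of code of your own. Each camera call takes 0.05 s, during which the arm holds its last target. There are 200 camera calls.

## Working session

There is one attempt and no reset: what is moved stays moved. The work goes in short steps, Python scripts to look and compute and a tool call to move; the robot and the scene stay as the last step left them, time stands still between calls to the robot, and variables do not carry over. Pictures are saved under pics/ and viewed, at most 10 in all, crops included, and the job is handed in when it is done.

```bash
ls; mkdir -p pics
```

Create h.py:
```python
import numpy as np,cv2
from station import r, capture, sense
def cap(n):
    return capture(n)
def world(c):
    z=c["z_map"];h,w=z.shape
    u,v=np.meshgrid(np.arange(w),np.arange(h))
    p=cv2.undistortPoints(np.stack([u,v],-1).reshape(-1,1,2).astype(float),np.array(c["K"]),np.array(c["distortion"])).reshape(h,w,2)
    P=np.stack([p[...,0]*z,-p[...,1]*z,-z,np.ones_like(z)],-1)@np.array(c["world_from_camera"]).T
    P[z==0]=np.nan
    return P[...,:3]
```

Run:
```python
from h import *
for n in("side","top"):
    c=cap(n);cv2.imwrite(f"pics/{n}0.png",c["pixels"][...,::-1]);np.save(f"{n}_w.npy",world(c));np.save(f"{n}_p.npy",c["pixels"])
    print(n,np.array(c["world_from_camera"]).round(3).tolist())
s=sense();print(s)
```

```text
pics
station.py
side [[-0.999, -0.033, 0.036, 0.55], [0.048, -0.599, 0.8, 0.779], [-0.005, 0.8, 0.6, 0.797], [0.0, 0.0, 0.0, 1.0]]
top [[-0.016, 0.984, -0.18, 0.384], [-0.999, -0.021, -0.024, -0.114], [-0.027, 0.179, 0.983, 1.004], [0.0, 0.0, 0.0, 1.0]]
{'time_s': 0.1, 'joints': array([ 8.27673307e+01,  2.20849349e+01,  3.86416392e-01, -2.63480454e-02,
       -6.84101207e+01, -1.48170569e+01]), 'joint_velocities': array([-0.04389588, -0.11887898,  0.096006  ,  0.05813442, -0.04112787,
        0.04880487]), 'effort': array([-4.82048436e-04, -3.91691744e+01,  1.87933820e+01,  4.23187494e+00,
        1.34690505e-02, -7.23877611e-05]), 'tcp_pos': array([0.23440305, 0.57878966, 0.22157314]), 'ee_rot': array([[ 9.26794724e-01, -3.75567703e-01, -6.62908375e-04],
       [-3.75568281e-01, -9.26792926e-01, -1.82715361e-03],
       [ 7.18410896e-05,  1.94236368e-03, -9.99998111e-01]]), 'wrist_force': array([-0.38965627,  0.1888153 , -0.01198518]), 'moment': array([ 0.0130097 , -0.06437054, -0.04607317]), 'gripper_force': 0.0, 'gripper_width': 0.9990517534462682}
```

View pics/side0.png

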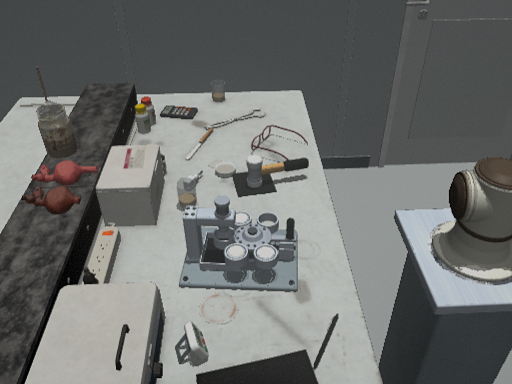

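View pics/top0.png

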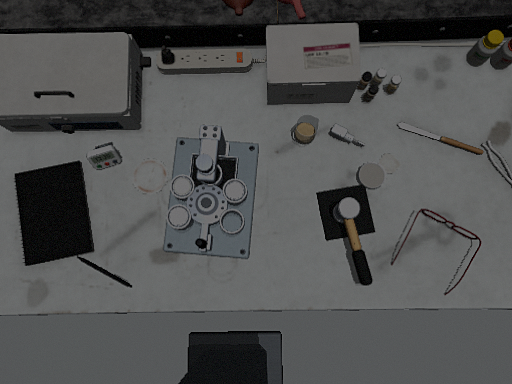

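The side view shows the stand (~240,245), the crank pin (290,230), and the mallet (255,170) on its pad. In the top view the hub is at (207,203), the pin at (201,243), the plunger head at (205,164), the pellets at (182,186), (235,190) and (179,216), and the mallet head at (348,208) with its handle running to (362,270).

Run:
```python
from h import *
W=np.load("top_w.npy");S=np.load("side_w.npy");C=np.load("top_p.npy")
pts=dict(hub=(207,203),pin=(201,243),head=(205,164),p60=(182,186),m60=(235,190),p120=(179,216),mh=(348,208),grip=(353,235),hend=(362,270),pad=(325,230))
for k,(u,v) in pts.items():
    q=W[v-4:v+5,u-4:u+5].reshape(-1,3);print(k,W[v,u].round(4),"max z",np.nanmax(q[:,2]).round(4))
def blob(lo,hi,cx,cy,rad,W=W):
    m=(W[...,2]>lo)&(W[...,2]<hi)&(np.hypot(W[...,0]-cx,W[...,1]-cy)<rad)
    q=W[m];b=(q[:,:2].min(0)+q[:,:2].max(0))/2
    return q[:,:2].mean(0).round(4),b.round(4),len(q),q[:,2].mean().round(4)
for nm,A in(("top",W),("side",S)):
  print(nm)
  for k,lo,hi,rad in(("hub",.082,.09,.03),("pin",.115,.135,.03),("head",.165,.185,.03),("mh",.08,.1,.035),("p60",.07,.1,.022),("m60",.07,.1,.022),("p120",.07,.1,.022)):
    u,v=pts[k];x,y=W[v,u,:2]
    try: print(k,blob(lo,hi,x,y,rad,A))
    except Exception as e: print(k,e)
x,y=W[208,348,:2]
m=(W[...,2]>.03)&(W[...,2]<.075)&(np.hypot(W[...,0]-x,W[...,1]-y)<.2)&(W[...,0]<x-.03)
q=W[m];print("handle",len(q),q.min(0),q.max(0));print(np.linalg.svd(q[:,:2]-q[:,:2].mean(0),full_matrices=0)[2][0],q.mean(0))
# pad dark
m=(C.max(2)<45)&(W[...,2]<.012)&(np.hypot(W[...,0]-x,W[...,1]-y)<.1)
print("pad",cv2.minAreaRect(W[m][:,:2].astype(np.float32)))
# base plate
m=(W[...,2]>.008)&(W[...,2]<.016)&(np.hypot(W[...,0]-W[203,207,0],W[...,1]-W[203,207,1])<.18)
print("plate",cv2.minAreaRect(W[m][:,:2].astype(np.float32)))
```

```text
hub [ 5.311e-01 -5.000e-04  9.230e-02] max z 0.0982
pin [0.447  0.006  0.1316] max z 0.1316
head [ 0.5923 -0.007   0.1757] max z 0.1796
p60 [0.5684 0.0518 0.0889] max z 0.0907
m60 [ 0.5592 -0.0574  0.0803] max z 0.0825
p120 [0.5072 0.059  0.0795] max z 0.0826
mh [ 0.5157 -0.2873  0.0878] max z 0.093
grip [ 0.4633 -0.3002  0.0575] max z 0.0615
hend [ 0.3916 -0.3148  0.0549] max z 0.0636
pad [ 0.4799 -0.2504  0.0034] max z 0.0083
top
hub (array([5.323e-01, 5.000e-04]), array([0.5339, 0.0026]), 227, np.float64(0.0861))
pin (array([0.4499, 0.0103]), array([0.4497, 0.0112]), 61, np.float64(0.1251))
head (array([ 0.5962, -0.0051]), array([ 0.5964, -0.005 ]), 239, np.float64(0.1758))
mh (array([ 0.5174, -0.2881]), array([ 0.5175, -0.2887]), 369, np.float64(0.088))
p60 (array([0.5678, 0.0515]), array([0.5682, 0.0515]), 323, np.float64(0.082))
m60 (array([ 0.5593, -0.0574]), array([ 0.5593, -0.0572]), 316, np.float64(0.0787))
p120 (array([0.5071, 0.0593]), array([0.5076, 0.059 ]), 320, np.float64(0.079))
side
hub (array([0.5322, 0.0084]), array([0.5314, 0.0035]), 145, np.float64(0.0862))
pin 
[... 160 characters left out ...]
mh (array([ 0.5159, -0.285 ]), array([ 0.5149, -0.2868]), 148, np.float64(0.0884))
p60 (array([0.568 , 0.0558]), array([0.5686, 0.0519]), 221, np.float64(0.0823))
m60 (array([ 0.555, -0.056]), array([ 0.5547, -0.0572]), 135, np.float64(0.0797))
p120 (array([0.5072, 0.0597]), array([0.5073, 0.0594]), 230, np.float64(0.0795))
handle 751 [ 0.36141846 -0.43097616  0.0301735 ] [ 0.48480365 -0.28561478  0.06417908]
[-0.99264457 -0.12106512] [ 0.42172419 -0.31217196  0.05592056]
pad ((0.5097271203994751, -0.30046790838241577), (0.183011993765831, 0.11603507399559021), 8.206579208374023)
plate ((0.560828447341919, -0.0005185678601264954), (0.18950645625591278, 0.2613915205001831), 84.01019287109375)
```

Add to h.py:
```python
def to(*p):
    "shift in tool axes from the measured pose to world point p (TCP)"
    s=sense();d=np.array(s["ee_rot"]).T@(np.array(p)-s["tcp_pos"]);print(np.array(p),"->",d.round(4));return d
```

```bash
python3 -c "
from h import *
to(.4495,.011,.22);to(.4495,.011,.09)"
```

```text
[0.4495 0.011  0.22  ] -> [0.4126 0.4454 0.0025]
[0.4495 0.011  0.09  ] -> [0.4126 0.4452 0.1325]
```

Units first: shifts go in units of 50 mm. So 0.22 m is 4.4, 0.2 m is 4.

Request:
{"op": "creep_tool", "data": {
  "segments": [
    {"jaw": 0.8, "sx": 4, "sy": 4.4},
    {"jaw": 0.8, "sx": 4, "sy": 4.4},
    {"jaw": 0.8, "sx": 4, "sy": 4.4},
    {"jaw": 0.8, "sx": 4, "sy": 4.4},
    {"jaw": 0.8, "sx": 4, "sy": 4.4},
    {"jaw": 0.8, "sx": 4, "sy": 4.4},
    {"jaw": 0.8, "sx": 4, "sy": 4.4},
    {"jaw": 0.8, "sx": 4, "sy": 4.4}
  ]
}}

```text
time_s: 0.9
tcp_pos: [0.3377, 0.2994, 0.2227]
ee_rot: [[0.926, -0.377, 0.0], [-0.377, -0.926, 0.0], [-0.0, -0.0, -1.0]]
wrist_force: [0.3, -0.2, 0.4]
gripper_width: 0.802
gripper_force: 0.0
```

```bash
python3 -c "
from h import *
to(.4495,.011,.22)"
```

```text
[0.4495 0.011  0.22  ] -> [0.2124 0.225  0.0026]
```

To row units: 0.225 m is 4.5, 0.212 m is 4.24.

Request:
{"op": "creep_tool", "data": {
  "segments": [
    {"jaw": 0.7, "sx": 4.24, "sy": 4.5, "sz": 0.4},
    {"jaw": 0.7, "sx": 4.24, "sy": 4.5, "sz": 0.4},
    {"jaw": 0.7, "sx": 4.24, "sy": 4.5, "sz": 0.4},
    {"jaw": 0.7, "sx": 4.24, "sy": 4.5, "sz": 0.4},
    {"jaw": 0.7, "sx": 4.24, "sy": 4.5, "sz": 0.4},
    {"jaw": 0.7, "sx": 4.24, "sy": 4.5, "sz": 0.4},
    {"jaw": 0.7, "sx": 4.24, "sy": 4.5, "sz": 0.4},
    {"jaw": 0.7, "sx": 4.24, "sy": 4.5, "sz": 0.4}
  ]
}}

```text
time_s: 1.7
tcp_pos: [0.4501, 0.0117, 0.2019]
ee_rot: [[0.926, -0.378, -0.001], [-0.378, -0.926, -0.0], [-0.001, 0.001, -1.0]]
wrist_force: [-0.6, 0.3, 0.4]
gripper_width: 0.697
gripper_force: 0.0
```

```bash
python3 -c "
from h import *
to(.4495,.011,.09)
c=cap('wrist');cv2.imwrite('pics/w1.png',c['pixels'][...,::-1])
W=world(c);x,y=.4495,.011
m=(W[...,2]>.118)&(W[...,2]<.132)&(np.hypot(W[...,0]-x,W[...,1]-y)<.025)
q=W[m];print(len(q),(q[:,:2].min(0)+q[:,:2].max(0))/2,q.mean(0))
"
```

```text
[0.4495 0.011  0.09  ] -> [-0.0002  0.0008  0.1119]
393 [0.4481199  0.00878626] [0.4492552  0.00851554 0.12451367]
```

View pics/w1.png

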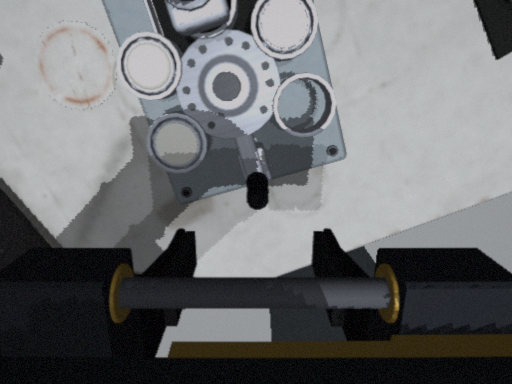

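The wrist view shows the pin at (257,190), centred between the fingers, so I'll descend and close.

Request:
{"op": "creep_tool", "data": {
  "segments": [
    {"jaw": 0.7, "sy": 0.02, "sz": 1},
    {"jaw": 0.7, "sy": 0.02, "sz": 2},
    {"jaw": 0.7, "sy": 0.02, "sz": 2.24},
    {"jaw": 0.7, "sy": 0.02, "sz": 2.24},
    {"jaw": 0, "sy": 0.02, "sz": 2.24},
    {"jaw": 0, "sy": 0.02, "sz": 2.24},
    {"jaw": 0, "sy": 0.02, "sz": 2.24},
    {"jaw": 0, "sy": 0.02, "sz": 2.24}
  ]
}}

```text
time_s: 2.55
tcp_pos: [0.4496, 0.0116, 0.0915]
ee_rot: [[0.927, -0.375, 0.002], [-0.375, -0.927, 0.001], [0.002, -0.002, -1.0]]
wrist_force: [-0.8, -0.2, 0.8]
gripper_width: 0.422
gripper_force: 0.0
```

Run:
```python
from h import *
s=sense();print(s["tcp_pos"])
R=s["ee_rot"];A=np.array([.533,.0019]);p0=s["tcp_pos"][:2]-A
print(np.hypot(*p0),np.degrees(np.arctan2(p0[1],p0[0])))
for a in (-10,-20,-30,-40,-50,-56,-60,-63):
    t=np.radians(a);q=np.array([[np.cos(t),-np.sin(t)],[np.sin(t),np.cos(t)]])@p0*.084/np.hypot(*p0)
    print(a,(R.T@np.r_[q-p0,0]).round(4))
```

```text
[0.44961328 0.01163103 0.09153083]
0.08395259652876333 173.3438236063526
-10 [-0.0027 -0.0144  0.    ]
-20 [-0.0028 -0.029   0.    ]
-30 [-0.0003 -0.0435  0.0001]
-40 [ 0.0046 -0.0573  0.0001]
-50 [ 0.0118 -0.07    0.0001]
-56 [ 0.0172 -0.077   0.0002]
-60 [ 0.0212 -0.0813  0.0002]
-63 [ 0.0243 -0.0843  0.0002]
```

Request:
{"op": "creep_tool", "data": {
  "segments": [
    {"jaw": 0},
    {"jaw": 0},
    {"jaw": 0},
    {"jaw": 0},
    {"jaw": 0}
  ]
}}

```text
time_s: 3.05
tcp_pos: [0.4485, 0.0106, 0.0907]
ee_rot: [[0.927, -0.375, -0.001], [-0.375, -0.927, -0.001], [-0.001, 0.002, -1.0]]
wrist_force: [-1.1, -4.3, 5.1]
gripper_width: 0.185
gripper_force: 30.0
```

Request:
{"op": "creep_tool", "data": {
  "segments": [
    {"jaw": 0, "sx": -0.054, "sy": -0.288},
    {"jaw": 0, "sx": -0.056, "sy": -0.58},
    {"jaw": 0, "sx": -0.006, "sy": -0.87},
    {"jaw": 0, "sx": 0.092, "sy": -1.146},
    {"jaw": 0, "sx": 0.236, "sy": -1.4},
    {"jaw": 0, "sx": 0.344, "sy": -1.54},
    {"jaw": 0, "sx": 0.424, "sy": -1.626},
    {"jaw": 0, "sx": 0.424, "sy": -1.626}
  ]
}}

```text
time_s: 3.85
tcp_pos: [0.4975, 0.0783, 0.0897]
ee_rot: [[0.926, -0.377, -0.005], [-0.377, -0.926, -0.001], [-0.004, 0.003, -1.0]]
wrist_force: [-5.8, -0.3, 3.0]
gripper_width: 0.174
gripper_force: 30.0
```

```bash
python3 -c "
from h import *
p=sense()['tcp_pos'][:2]-np.array([.533,.0019]);print(np.hypot(*p),np.degrees(np.arctan2(p[1],p[0])))"
```

```text
0.08426010493812171 114.88399912203447
```

Request:
{"op": "creep_tool", "data": {
  "segments": [
    {"jaw": 0.6},
    {"jaw": 0.6},
    {"jaw": 0.6},
    {"jaw": 0.6},
    {"jaw": 0.6, "sz": -0.8},
    {"jaw": 0.6, "sz": -1.8},
    {"jaw": 0.6, "sz": -2.6},
    {"jaw": 0.6, "sz": -2.6}
  ]
}}

```text
time_s: 4.65
tcp_pos: [0.5032, 0.08, 0.2274]
ee_rot: [[0.927, -0.374, 0.014], [-0.374, -0.927, 0.005], [0.011, -0.01, -1.0]]
wrist_force: [-0.7, 0.2, -0.7]
gripper_width: 0.602
gripper_force: 0.0
```

Run:
```python
from h import *
c=cap("top");cv2.imwrite("pics/top1.png",cv2.resize(c["pixels"][100:290,130:400,::-1],None,fx=2.5,fy=2.5))
W=world(c);A=np.array([.533,.0019])
for nm in("top","side"):
    W=world(cap(nm))
    m=(W[...,2]>.118)&(W[...,2]<.13)&(np.hypot(W[...,0]-.4988,W[...,1]-.0786)<.02)
    q=W[m];print(len(q),len(q) and q.mean(0))
    for a in(-66,174-60-0+0,54,-6):
        x,y=A+.064*np.array([np.cos(np.radians(a)),np.sin(np.radians(a))])
        m=(W[...,2]>.072)&(W[...,2]<.095)&(np.hypot(W[...,0]-x,W[...,1]-y)<.024);q=W[m]
        if len(q):print(a,(x,y),(q[:,:2].min(0)+q[:,:2].max(0))/2,len(q),np.percentile(q[:,2],90))
```

```text
0 0
-66 (np.float64(0.5590311451568513), np.float64(-0.05656690928912646)) [ 0.55934778 -0.05719552] 85 0.08061309234885247
54 (np.float64(0.5706182561467184), np.float64(0.05367708763999664)) [0.57498635 0.05357311] 296 0.08134111548494688
-6 (np.float64(0.5966494013035695), np.float64(-0.0047898216491298225)) [ 0.59350922 -0.00826547] 92 0.08128249007890319
54 [0.49776947 0.0806101  0.12500425]
-66 (np.float64(0.5590311451568513), np.float64(-0.05656690928912646)) [ 0.55367286 -0.05652827] 43 0.08034508364372904
114 (np.float64(0.5069688548431488), np.float64(0.060366909289126455)) [0.5054719  0.06060366] 87 0.08725675015475523
54 (np.float64(0.5706182561467184), np.float64(0.05367708763999664)) [0.57077435 0.05354587] 291 0.0814354111041331
-6 (np.float64(0.5966494013035695), np.float64(-0.0047898216491298225)) [ 0.59748612 -0.0027116 ] 224 0.0860426077521852
```

View pics/top1.png

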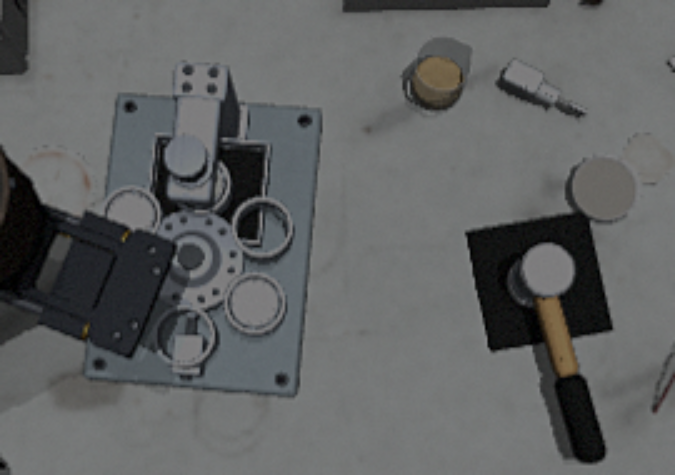

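The carousel is clicked in: the pin measures 114.1° in world, -60° from the start, and a dome at z≈86 mm sits under the plunger. The mallet comes next. Pad corners in the crop are about (468,232), (588,213), (612,330) and (490,352).

Run:
```python
from h import *
c=cap("top");K=np.array(c["K"]);T=np.array(c["world_from_camera"])
px=np.array([(468,232),(588,213),(612,330),(490,352)])/2.5+[130,100]
p=cv2.undistortPoints(px.reshape(-1,1,2),K,np.array(c["distortion"])).reshape(-1,2)
d=np.c_[p[:,0],-p[:,1],-np.ones(4)]@T[:3,:3].T
P=T[:3,3]+d*((.004-T[2,3])/d[:,2])[:,None];print("pad",P.round(4).tolist(),P.mean(0))
W=np.load("top_w.npy")
for nm,W in(("top",W),("side",np.load("side_w.npy"))):
  m=(W[...,2]>.046)&(W[...,2]<.07)&(W[...,0]<.49)&(W[...,0]>.37)&(abs(W[...,1]+.30)<.04)
  q=W[m][:,:2].astype(np.float32);print(nm,len(q),cv2.fitLine(q,cv2.DIST_HUBER,0,.01,.01).ravel())
to(.4628,-.2996,.2);to(.4628,-.2996,.027);print(sense()["joints"].round(1))
```

```text
pad [[0.5634, -0.2367, 0.004], [0.5784, -0.344, 0.004], [0.4735, -0.3584, 0.004], [0.4561, -0.2514, 0.004]] [ 0.5178518  -0.29763298  0.004     ]
top 666 [ 0.97493446  0.22249226  0.42646673 -0.30773532]
side 336 [ 0.9713927   0.23747893  0.41534233 -0.30728287]
[ 0.4628 -0.2996  0.2   ] -> [0.1089 0.3638 0.0197]
[ 0.4628 -0.2996  0.027 ] -> [0.1092 0.3636 0.1927]
[ 27.4  10.5 -16.3  -0.  -63.3  40.6]
```

To row units: 0.364 m is 7.28, 0.109 m is 2.18.

Request:
{"op": "creep_tool", "data": {
  "segments": [
    {"jaw": 0.7, "sx": 2.18, "sy": 7.28, "az": -35},
    {"jaw": 0.7, "sx": 2.18, "sy": 7.28, "az": -35},
    {"jaw": 0.7, "sx": 2.18, "sy": 7.28, "az": -35},
    {"jaw": 0.7, "sx": 2.18, "sy": 7.28, "az": -35},
    {"jaw": 0.7, "sx": 2.18, "sy": 7.28, "az": -35},
    {"jaw": 0.7, "sx": 2.18, "sy": 7.28, "az": -35},
    {"jaw": 0.7, "sx": 2.18, "sy": 7.28, "sz": 0.4, "az": -35},
    {"jaw": 0.7, "sx": 2.18, "sy": 7.28, "sz": 0.4, "az": -35}
  ]
}}

```text
time_s: 5.65
tcp_pos: [0.4631, -0.2969, 0.1997]
ee_rot: [[0.975, 0.224, -0.002], [0.224, -0.975, 0.001], [-0.002, -0.001, -1.0]]
wrist_force: [1.6, 0.3, 0.7]
gripper_width: 0.702
gripper_force: 0.0
```

Request:
{"op": "creep_tool", "data": {
  "segments": [
    {"jaw": 0.7}
  ]
}}

```text
time_s: 5.75
tcp_pos: [0.4615, -0.2992, 0.1976]
ee_rot: [[0.976, 0.217, -0.007], [0.217, -0.976, 0.002], [-0.006, -0.003, -1.0]]
wrist_force: [0.6, -0.2, -0.8]
gripper_width: 0.702
gripper_force: 0.0
```

```bash
python3 -c "
from h import *
to(.463,-.2994,.2);to(.463,-.2994,.027);print(sense()['joints'].round(1),np.degrees(np.arctan2(*sense()['ee_rot'][[1,0],0])))"
```

```text
[ 0.463  -0.2994  0.2   ] -> [ 0.0014  0.0005 -0.0024]
[ 0.463  -0.2994  0.027 ] -> [0.0025 0.001  0.1706]
[-16.1  16.1 -12.1   0.  -62.2 118.6] 12.544514183057707
```

Request:
{"op": "creep_tool", "data": {
  "segments": [
    {"jaw": 0.7, "sx": 0.02, "sz": 1},
    {"jaw": 0.7, "sx": 0.02, "sz": 2},
    {"jaw": 0.7, "sx": 0.02, "sz": 2.8},
    {"jaw": 0.7, "sx": 0.02, "sz": 3.44},
    {"jaw": 0.7, "sx": 0.02, "sz": 3.44},
    {"jaw": 0, "sx": 0.02, "sz": 3.44},
    {"jaw": 0, "sx": 0.02, "sz": 3.44},
    {"jaw": 0, "sx": 0.02, "sz": 3.44}
  ]
}}

```text
time_s: 6.55
tcp_pos: [0.4664, -0.2952, 0.0314]
ee_rot: [[0.974, 0.225, 0.004], [0.225, -0.974, -0.001], [0.003, 0.002, -1.0]]
wrist_force: [-0.0, -0.4, -1.3]
gripper_width: 0.511
gripper_force: 0.0
```

Request:
{"op": "creep_tool", "data": {
  "segments": [
    {"jaw": 0},
    {"jaw": 0},
    {"jaw": 0},
    {"jaw": 0},
    {"jaw": 0}
  ]
}}

```text
time_s: 7.05
tcp_pos: [0.4658, -0.2955, 0.0301]
ee_rot: [[0.975, 0.224, 0.002], [0.224, -0.975, -0.001], [0.002, 0.001, -1.0]]
wrist_force: [-0.3, -2.0, 3.3]
gripper_width: 0.234
gripper_force: 28.9
```

Request:
{"op": "creep_tool", "data": {
  "segments": [
    {"jaw": 0, "sz": -0.4},
    {"jaw": 0, "sz": -1.2},
    {"jaw": 0, "sz": -2.2},
    {"jaw": 0, "sz": -3.2},
    {"jaw": 0, "sz": -4},
    {"jaw": 0, "sz": -4.4},
    {"jaw": 0, "sz": -4.4},
    {"jaw": 0, "sz": -4.4}
  ]
}}

```text
time_s: 7.85
tcp_pos: [0.4637, -0.2938, 0.2471]
ee_rot: [[0.975, 0.224, -0.004], [0.224, -0.975, 0.003], [-0.003, -0.004, -1.0]]
wrist_force: [-0.4, -0.7, -4.0]
gripper_width: 0.228
gripper_force: 30.0
```

```bash
python3 - <<'E'
from h import *
s=sense();print(s["tcp_pos"],s["wrist_force"])
for n in("side","top"):
    c=cap(n);W=world(c);t=s["tcp_pos"];e=t+np.array([.975,.22,0])*.052
    m=(np.hypot(W[...,0]-e[0],W[...,1]-e[1])<.035)&(W[...,2]>.2);q=W[m];print(n,len(q),q[:,2].max())
    top=q[q[:,2]>np.percentile(q[:,2],99)-.006];print((top[:,:2].min(0)+top[:,:2].max(0))/2,top.mean(0))
    if n=="side":
        ys,xs=np.nonzero(m);u,v=int(xs.mean()),int(ys.mean());print(u,v,q.min(0))
        cv2.imwrite("pics/s2.png",cv2.resize(c["pixels"][max(0,v-60):v+60,max(0,u-80):u+80,::-1],None,fx=4,fy=4))
E
```

```text
[ 0.46367679 -0.2938423   0.24709232] [-0.37831855 -0.68006686 -3.98320417]
side 980 0.46493782914192167
[ 0.49233318 -0.26932095] [ 0.49098205 -0.26751397  0.45565073]
258 83 [ 0.48041301 -0.31638196  0.22041192]
top 1479 0.617163685562717
[ 0.48785542 -0.28924309] [ 0.48694359 -0.28785366  0.61266315]
```

View pics/s2.png

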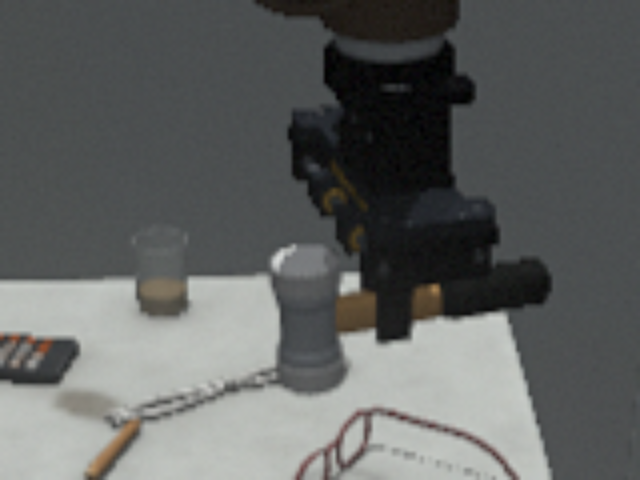

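The mallet is held, head at crop (310,320), handle roughly level. I'll measure its tilt and position numerically.

Run:
```python
from h import *
s=sense();R=s["ee_rot"];g=s["tcp_pos"]-.019*R[:,2];print(s["tcp_pos"])
W=world(cap("side"))
L=(W-g)@R  # tool coords rel. to grasp point
m=(L[...,0]>.02)&(L[...,0]<.09)&(abs(L[...,1])<.04)&(abs(L[...,2])<.06)
q=L[m]
for z in np.arange(-.048,.052,.008):
    b=q[abs(q[:,2]-z)<.003]
    if len(b)>5:print(z.round(3),b[:,0].min().round(4),b[:,0].max().round(4),((b[:,0].min()+b[:,0].max())/2).round(4),b[:,1].min().round(4),b[:,1].max().round(4),len(b))
print(q[:,2].min(),q[:,2].max())
m=(L[...,0]<-.03)&(L[...,0]>-.11)&(abs(L[...,1])<.03)&(abs(L[...,2])<.03)
q=L[m];print(len(q));print(np.polyfit(q[:,0],q[:,2],1))
for x in(-.04,-.06,-.08,-.1):
    b=q[abs(q[:,0]-x)<.008]
    if len(b):print(x,np.percentile(b[:,2],[2,98]),b[:,1].mean())
```

```text
[ 0.46344598 -0.29400638  0.24624572]
-0.04 0.0305 0.0715 0.051 -0.024 0.0214 97
-0.032 0.034 0.0731 0.0536 -0.025 -0.003 41
-0.024 0.0302 0.0723 0.0513 -0.0221 -0.0008 30
-0.016 0.0331 0.0705 0.0518 -0.0204 -0.0019 34
-0.008 0.0207 0.0679 0.0443 -0.0184 0.0084 47
0.0 0.0212 0.0682 0.0447 -0.0187 -0.0019 42
0.008 0.0205 0.0679 0.0442 -0.02 0.002 42
0.016 0.034 0.0669 0.0504 -0.0196 0.0063 30
0.024 0.0313 0.0694 0.0503 -0.0214 -0.0026 35
0.032 0.0324 0.0712 0.0518 -0.0234 0.0077 43
0.04 0.0288 0.0696 0.0492 -0.0249 0.0091 35
-0.059845957074785995 0.04543158323164014
298
[0.0927618 0.0019626]
-0.04 [-0.01289459  0.01181771] -0.009450201223453854
-0.06 [-0.01405937  0.00973763] -0.011406800109113508
-0.08 [-0.01734764  0.00859017] -0.008436072489216078
-0.1 [-0.01743534  0.00828719] -0.00860654390574221
```

```bash
python3 -c "
from h import *
to(.5463,-.0174,.25)"
```

```text
[ 0.5463 -0.0174  0.25  ] -> [ 0.1425 -0.2513 -0.0033]
```

Request:
{"op": "creep_tool", "data": {
  "segments": [
    {"jaw": 0, "sx": 0.36, "sy": -0.62, "sz": -0.1},
    {"jaw": 0, "sx": 0.72, "sy": -1.26, "sz": -0.2},
    {"jaw": 0, "sx": 1.14, "sy": -2, "sz": -0.2},
    {"jaw": 0, "sx": 1.56, "sy": -2.76, "sz": -0.2},
    {"jaw": 0, "sx": 2, "sy": -3.52, "sz": -0.2},
    {"jaw": 0, "sx": 2.4, "sy": -4.28, "sz": -0.2},
    {"jaw": 0, "sx": 2.7, "sy": -4.8, "sz": -0.1},
    {"jaw": 0, "sx": 2.85, "sy": -5.02, "sz": -0.08}
  ]
}}

```text
time_s: 8.8
tcp_pos: [0.5471, -0.0159, 0.2509]
ee_rot: [[0.974, 0.227, -0.005], [0.227, -0.974, -0.0], [-0.004, -0.001, -1.0]]
wrist_force: [-0.5, 0.1, -4.2]
gripper_width: 0.231
gripper_force: 30.0
```

Request:
{"op": "creep_tool", "data": {
  "segments": [
    {"jaw": 0},
    {"jaw": 0},
    {"jaw": 0}
  ]
}}

```text
time_s: 9.1
tcp_pos: [0.5472, -0.0194, 0.2531]
ee_rot: [[0.975, 0.223, -0.001], [0.223, -0.975, -0.0], [-0.001, 0.0, -1.0]]
wrist_force: [-0.9, 0.8, -3.9]
gripper_width: 0.227
gripper_force: 30.0
```

Run:
```python
from h import *
to(.5463,-.0174,.223);s=sense();R=s["ee_rot"];g=s["tcp_pos"]-.019*R[:,2]
c=cap("side");W=world(c);L=(W-g)@R
m=(L[...,0]>.025)&(L[...,0]<.09)&(abs(L[...,1])<.04)&(abs(L[...,2])<.048)&(W[...,2]>.19)
q=L[m]
for z in np.arange(-.04,.045,.008):
    b=q[abs(q[:,2]-z)<.003]
    if len(b)>5:print(z.round(3),b[:,0].min().round(4),b[:,0].max().round(4),b[:,1].min().round(4),len(b))
m=(W[...,2]>.165)&(W[...,2]<.185)&(np.hypot(W[...,0]-.596,W[...,1]+.005)<.03)
q=W[m];print("plunger",q.min(0),q.max(0))
hd=W[(W[...,2]>.2)&(L[...,0]>.03)&(L[...,0]<.09)&(abs(L[...,1])<.04)&(L[...,2]>.02)&(L[...,2]<.045)];print("headlow",hd.min(0),hd.max(0))
cv2.imwrite("pics/s3.png",cv2.resize(c["pixels"][100:270,130:330,::-1],None,fx=3.5,fy=3.5))
```

```text
[ 0.5463 -0.0174  0.223 ] -> [-0.0004 -0.0022  0.0301]
-0.04 0.0313 0.0711 -0.02 178
-0.032 0.0296 0.0731 -0.0231 56
-0.024 0.032 0.0728 -0.0231 46
-0.016 0.0341 0.0712 -0.0218 46
-0.008 0.0258 0.0675 -0.0187 59
0.0 0.0267 0.0682 -0.0192 49
0.008 0.0274 0.0677 -0.0182 53
0.016 0.0322 0.0677 -0.0202 52
0.024 0.0286 0.0695 -0.0212 60
0.032 0.0294 0.0705 -0.0237 64
0.04 0.0277 0.0705 -0.0221 47
plunger [ 0.57960335 -0.02258754  0.16588997] [0.60969606 0.01074321 0.17942406]
headlow [ 0.57465811 -0.01012556  0.22715013] [0.61624413 0.01529014 0.2518774 ]
```

View pics/s3.png

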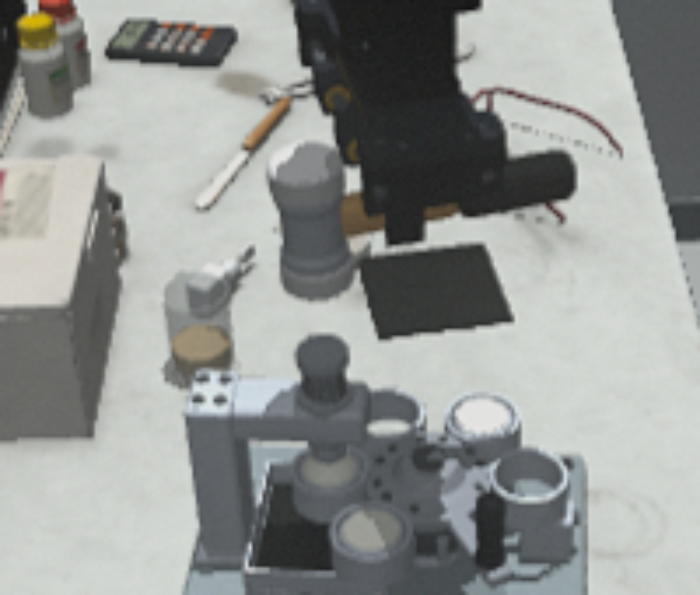

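The side view shows the mallet head (312,220) straight above the plunger head (322,360), with the domed pellet under the tip (330,470). Time to strike.

To row units: 0.05 m is 1, 0.03 m is 0.6.

Request:
{"op": "creep_tool", "data": {
  "segments": [
    {"jaw": 0, "sy": -0.04, "sz": 0.4},
    {"jaw": 0, "sy": -0.04, "sz": 0.6},
    {"jaw": 0, "sy": -0.04, "sz": 0.6},
    {"jaw": 0, "sy": -0.04, "sz": 1},
    {"jaw": 0, "sy": -0.04, "sz": 1.4},
    {"jaw": 0, "sy": -0.04, "sz": 1.4},
    {"jaw": 0, "sy": -0.04, "sz": 0.6},
    {"jaw": 0, "sy": -0.04}
  ]
}}

```text
time_s: 9.95
tcp_pos: [0.5477, -0.0169, 0.2559]
ee_rot: [[0.975, 0.224, 0.001], [0.224, -0.975, -0.001], [0.001, 0.001, -1.0]]
wrist_force: [1.2, -0.4, -2.7]
gripper_width: 0.223
gripper_force: 30.0
```

Request:
{"op": "creep_tool", "data": {
  "segments": [
    {"jaw": 0},
    {"jaw": 0},
    {"jaw": 0}
  ]
}}

```text
time_s: 10.25
tcp_pos: [0.546, -0.0166, 0.2521]
ee_rot: [[0.975, 0.224, -0.003], [0.224, -0.975, -0.0], [-0.003, -0.001, -1.0]]
wrist_force: [-0.1, 0.3, -4.7]
gripper_width: 0.232
gripper_force: 30.0
```

Run:
```python
from h import *
s=sense();R=s["ee_rot"];g=s["tcp_pos"]-.019*R[:,2]
c=cap("side");W=world(c);L=(W-g)@R
m=(L[...,0]>.025)&(L[...,0]<.09)&(abs(L[...,1])<.04)&(abs(L[...,2])<.048)&(W[...,2]>.19)
q=L[m]
for z in np.arange(-.04,.045,.016):
    b=q[abs(q[:,2]-z)<.003]
    if len(b)>5:print(z.round(3),b[:,0].min().round(4),b[:,0].max().round(4),b[:,1].min().round(4),len(b))
cv2.imwrite("pics/s4.png",cv2.resize(c["pixels"][100:270,130:330,::-1],None,fx=3.5,fy=3.5))
```

```text
-0.04 0.0319 0.071 -0.0233 221
-0.024 0.0314 0.0711 -0.0201 39
-0.008 0.0252 0.0673 -0.0183 58
0.008 0.026 0.0675 -0.0191 52
0.024 0.0303 0.0708 -0.0232 58
0.04 0.0325 0.0718 -0.0226 39
```

View pics/s4.png

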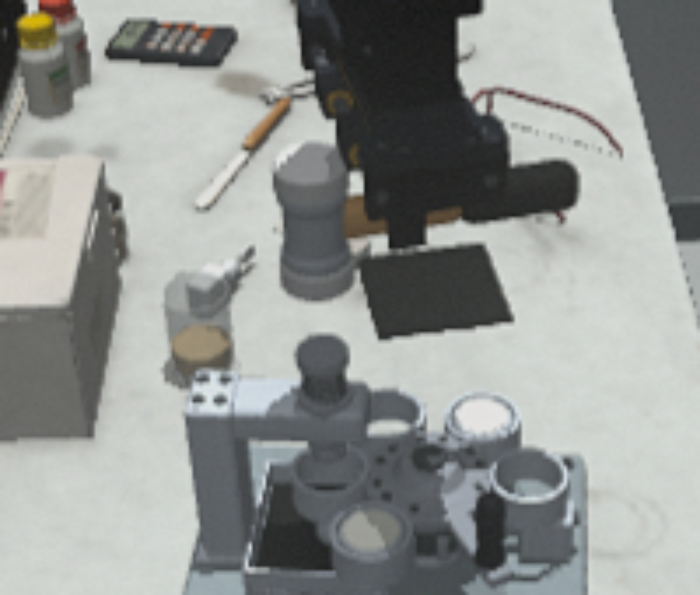

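The sleeve under the plunger at (330,480) is now empty and the plunger is back up, so the pellet has dropped. The mallet goes back to the pad.

To row units: 0.26 m is 5.2, 0.24 m is 4.8.

Request:
{"op": "creep_tool", "data": {
  "segments": [
    {"jaw": 0, "sx": -0.36, "sy": 0.62, "sz": -0.1},
    {"jaw": 0, "sx": -0.72, "sy": 1.26, "sz": -0.1},
    {"jaw": 0, "sx": -1.14, "sy": 2},
    {"jaw": 0, "sx": -1.56, "sy": 2.76},
    {"jaw": 0, "sx": -2, "sy": 3.52},
    {"jaw": 0, "sx": -2.4, "sy": 4.28},
    {"jaw": 0, "sx": -2.7, "sy": 4.8},
    {"jaw": 0, "sx": -2.85, "sy": 5.2}
  ]
}}

```text
time_s: 11.1
tcp_pos: [0.4647, -0.3035, 0.2519]
ee_rot: [[0.975, 0.222, -0.003], [0.222, -0.975, 0.001], [-0.003, -0.002, -1.0]]
wrist_force: [0.1, 0.6, -3.1]
gripper_width: 0.229
gripper_force: 30.0
```

Request:
{"op": "creep_tool", "data": {
  "segments": [
    {"jaw": 0},
    {"jaw": 0},
    {"jaw": 0}
  ]
}}

```text
time_s: 11.4
tcp_pos: [0.4665, -0.301, 0.2527]
ee_rot: [[0.974, 0.225, -0.001], [0.225, -0.974, 0.001], [-0.001, -0.001, -1.0]]
wrist_force: [0.5, -0.6, -3.4]
gripper_width: 0.23
gripper_force: 30.0
```

```bash
python3 -c "
from h import *
to(.465,-.302,.05);to(.465,-.302,.031)"
```

```text
[ 0.465 -0.302  0.05 ] -> [-0.0014  0.0008  0.2027]
[ 0.465 -0.302  0.031] -> [-0.0014  0.0009  0.2217]
```

To row units: 0.213 m is 4.26, 0.2 m is 4.

Request:
{"op": "creep_tool", "data": {
  "segments": [
    {"jaw": 0, "sz": 0.8},
    {"jaw": 0, "sz": 1.7},
    {"jaw": 0, "sz": 2.6},
    {"jaw": 0, "sz": 3.4},
    {"jaw": 0, "sz": 4},
    {"jaw": 0, "sz": 4.26},
    {"jaw": 0, "sz": 4.26},
    {"jaw": 0, "sz": 4.26}
  ]
}}

```text
time_s: 12.2
tcp_pos: [0.4682, -0.3019, 0.0418]
ee_rot: [[0.974, 0.226, 0.003], [0.226, -0.974, -0.001], [0.002, 0.002, -1.0]]
wrist_force: [0.3, 0.1, -3.2]
gripper_width: 0.23
gripper_force: 30.0
```

Request:
{"op": "creep_tool", "data": {
  "segments": [
    {"jaw": 0, "sz": 0.06},
    {"jaw": 0, "sz": 0.12},
    {"jaw": 0, "sz": 0.12}
  ]
}}

```text
time_s: 12.5
tcp_pos: [0.4667, -0.3018, 0.035]
ee_rot: [[0.975, 0.224, 0.001], [0.224, -0.975, -0.0], [0.001, 0.0, -1.0]]
wrist_force: [0.1, 0.4, -3.7]
gripper_width: 0.228
gripper_force: 30.0
```

Request:
{"op": "creep_tool", "data": {
  "segments": [
    {"jaw": 0, "sz": 0.04},
    {"jaw": 0, "sz": 0.06},
    {"jaw": 0, "sz": 0.06}
  ]
}}

```text
time_s: 12.8
tcp_pos: [0.4664, -0.3017, 0.0313]
ee_rot: [[0.975, 0.224, -0.0], [0.224, -0.975, 0.0], [-0.0, -0.0, -1.0]]
wrist_force: [-0.1, 0.2, -3.2]
gripper_width: 0.227
gripper_force: 30.0
```

Request:
{"op": "creep_tool", "data": {
  "segments": [
    {"jaw": 0, "sz": 0.03},
    {"jaw": 0, "sz": 0.03},
    {"jaw": 0, "sz": 0.03}
  ]
}}

```text
time_s: 13.1
tcp_pos: [0.4667, -0.3018, 0.03]
ee_rot: [[0.975, 0.224, 0.0], [0.224, -0.975, -0.0], [0.0, 0.0, -1.0]]
wrist_force: [0.0, 0.4, -3.2]
gripper_width: 0.229
gripper_force: 30.0
```

To row units: 0.0015 m is 0.03.

Request:
{"op": "creep_tool", "data": {
  "segments": [
    {"jaw": 0, "sz": 0.03},
    {"jaw": 0, "sz": 0.03},
    {"jaw": 0, "sz": 0.03}
  ]
}}

```text
time_s: 13.4
tcp_pos: [0.4666, -0.3019, 0.0297]
ee_rot: [[0.974, 0.225, 0.0], [0.225, -0.974, -0.001], [0.0, 0.001, -1.0]]
wrist_force: [-2.7, 0.4, 5.4]
gripper_width: 0.228
gripper_force: 30.0
```

Request:
{"op": "creep_tool", "data": {
  "segments": [
    {"jaw": 0, "sz": 0.03},
    {"jaw": 0, "sz": 0.03},
    {"jaw": 0, "sz": 0.03}
  ]
}}

```text
time_s: 13.7
tcp_pos: [0.4663, -0.3021, 0.0293]
ee_rot: [[0.974, 0.225, -0.0], [0.225, -0.974, -0.001], [-0.0, 0.001, -1.0]]
wrist_force: [-5.4, 0.9, 12.1]
gripper_width: 0.229
gripper_force: 30.0
```

Contact. I'll release and lift straight up.

To row units: -0.17 m is -3.4, -0.14 m is -2.8.

Request:
{"op": "creep_tool", "data": {
  "segments": [
    {"jaw": 0.6, "sz": -0.02},
    {"jaw": 0.6, "sz": -0.02},
    {"jaw": 0.6, "sz": -0.02},
    {"jaw": 0.6, "sz": -0.02},
    {"jaw": 0.6, "sz": -0.8},
    {"jaw": 0.6, "sz": -1.8},
    {"jaw": 0.6, "sz": -2.8},
    {"jaw": 0.6, "sz": -3.4}
  ]
}}

```text
time_s: 14.5
tcp_pos: [0.468, -0.3025, 0.2012]
ee_rot: [[0.974, 0.225, 0.006], [0.225, -0.974, -0.003], [0.005, 0.004, -1.0]]
wrist_force: [1.2, -0.1, -0.0]
gripper_width: 0.6
gripper_force: 0.0
```

Request:
{"op": "creep_tool", "data": {
  "segments": [
    {"jaw": 0.6, "sx": -1},
    {"jaw": 0.6, "sx": -2},
    {"jaw": 0.6, "sx": -2},
    {"jaw": 0.6, "sx": -2},
    {"jaw": 0.6, "sx": -2}
  ]
}}

```text
time_s: 15.0
tcp_pos: [0.3699, -0.3243, 0.197]
ee_rot: [[0.974, 0.224, 0.001], [0.224, -0.974, -0.0], [0.001, 0.001, -1.0]]
wrist_force: [-0.6, -0.1, 0.7]
gripper_width: 0.597
gripper_force: 0.0
```

Run:
```python
from h import *
cs=cap("side");ct=cap("top")
a=cs["pixels"][140:290,170:340,::-1];b=ct["pixels"][120:270,150:400,::-1]
cv2.imwrite("pics/fin.png",np.hstack([cv2.resize(a,None,fx=1.8,fy=1.8),cv2.resize(b,None,fx=1.8,fy=1.8)]))
for c in(cs,ct):
    W=world(c);m=(W[...,2]>.08)&(W[...,2]<.1)&(np.hypot(W[...,0]-.517,W[...,1]+.291)<.04);q=W[m]
    print("head",(q[:,:2].min(0)+q[:,:2].max(0))/2,q[:,2].mean())
    m=(W[...,2]>.15)&(W[...,2]<.19)&(np.hypot(W[...,0]-.596,W[...,1]+.005)<.014);print("plunger z",np.median(W[m][:,2]))
    m=(W[...,2]>.01)&(W[...,2]<.055)&(abs(W[...,0]-.596)<.035)&(abs(W[...,1]+.005)<.04);q=W[m];print("tray",np.percentile(q[:,2],[5,50,90,98]))
```

```text
head [ 0.51495645 -0.28888248] 0.08855272097815532
plunger z 0.17533675387560038
tray [0.01665602 0.01940097 0.03251379 0.05377235]
head [ 0.53095291 -0.29338826] 0.08796858403635252
plunger z 0.17579434907979336
tray [0.01509678 0.01816494 0.02042348 0.04991462]
```

View pics/fin.png

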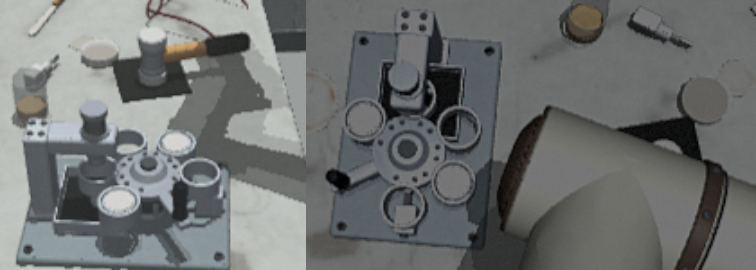

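The mallet is standing on its pad (150,60), the plunger is up, and both flat pellets are in their sleeves. The tray is partly hidden, so I'll compare the sleeve and tray depths against the first picture, when an empty sleeve was there.

Run:
```python
from h import *
for nm,W in(("start",np.load("side_w.npy")),("now",world(cap("side"))),("tstart",np.load("top_w.npy")),("tnow",world(cap("top")))):
    d=np.hypot(W[...,0]-.5965,W[...,1]+.005)
    print(nm,"sleeve bore",np.histogram(W[(d<.021)&(W[...,2]<.1)][:,2],bins=[0,.015,.022,.03,.038,.046,.055,.062,.07,.078,.086])[0], "around",np.histogram(W[(d<.042)&(W[...,2]<.1)][:,2],bins=[0,.015,.022,.03,.038,.046,.055,.062,.07,.078,.086])[0])
```

```text
start sleeve bore [ 1 72  1  0  0  1  2  7  2  4] around [  3 251   3   0   0  11  55  89 162 115]
now sleeve bore [ 0 53  3  8 10  0  1  1  7  5] around [  0 230   7   8  10   6  59  89 168 104]
tstart sleeve bore [ 2 49  0  0  0  0  0  0  6  0] around [ 15 253   4   0   0   1  14  12 182  98]
tnow sleeve bore [ 2 40  0  0  5  6  1  0 15  1] around [ 13 261   3   0   5   7  16  12 202  97]
```

New surface has appeared at 22–46 mm height in the tray, which is the pellet lying on the tray floor. Handing in.

```bash
python3 -c "
from station import r, capture, sense
print(r.finish_job())"
```

```text
the job is handed in; nothing more can be done
None
```

I handed the job in at about 15 s of the 64 s. The domed pellet was knocked out into the tray with one mallet blow, both flat pellets are still in their sleeves, the plunger is back up, and the mallet stands upright on its pad. The hand-in returned no verdict; these are from my last camera checks.

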